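# Level the outfeed shelf with its quick-adjust foot

### The job

Set the spirit level lengthwise on the small hinged outfeed shelf and let go. The shelf floats on a spring, so the level reads true only while pressed down firmly until the shelf rests on its levelling foot: turn the foot by its T-bar until, with the level so pressed, the bubble is centred between its lines. Finish still pressing the level down, bubble centred, and leave the things round about undisturbed.

Things in the scene. Friction and masses are not known exactly. Their poses are not given: they have to be found in the camera images.
- level: Loose torpedo spirit level, bare aluminium, black end caps, 180 x 24 x 40 mm, 0.28 kg, standing on its base. Origin: centre of underside; x along its length, z up. The middle (|x| < 34 mm) is 28 mm high and carries the open vial: grip it there across its 24 mm width. The end blocks are 40 mm high with flat rubber press pads on top at x = +64 and -64 mm.
- bubble (a joint): White bubble's place along the level's x, m; 0 = centred between the two black lines (at +-10.5 mm; the bubble, 15 mm long, touches one at +-3 mm). It runs to the level's higher end, 6 mm per 0.01 rad, ends at +-22 mm, settles in 1.5 s. Turning the foot 1 rad counter-clockwise (from above) moves it 12 mm toward the foot end, level pressed.
- shelf_mid (a point): Centre of the shelf plate's top (bare aluminium, 205 mm along the point's y, 88 mm along x), 70 mm above the worktop when level. y points to the hinge, 110 mm away; -y to the levelling foot; z normal to the plate. The plate ends 100 mm toward the foot; two prongs under it go on to the foot screw. Its fixed plywood stand (110 x 345 mm) differs in place and yaw.
- shelf (a joint): Lift of the shelf off its foot, rad: 0 = resting firmly on the foot's collar, 0.03 = floated fully up on the lift spring (so it stands when not pressed, also with the level on it). About 4 N down on the level's end nearest the foot (15 N on the end nearest the hinge) brings it to 0.
- foot_grip (a point): Centre of the steel T-bar on the levelling foot, 165 mm from shelf_mid toward -y, 108 mm above the worktop. Bar 50 mm long (point's x), 14 mm thick (y), 28 mm high (14 above and below); a 38 mm collar that carries the shelf is 25 mm or more below the bar. Counter-clockwise from above raises the shelf; the bar itself keeps its height. Friction 0.3 N m; it stays where left.
- parts_case: Clear plastic parts case, 94 x 56 x 27 mm, origin under its centre. A loose bystander; leave it where it is.
- nail_box: Small pale carton, 50 x 50 x 52 mm, origin under its centre. A loose bystander; leave it where it is.
- glue_tube: Tube with a cap, 24 x 106 x 21 mm, lying to the right, origin under its centre. A loose bystander; leave it where it is.

How it is judged:
By the outcome, as a careful person would: the job done as asked, in the order asked, and still so for the second after the job is handed in, while the arm keeps its last pose, push and grip.
It also fails if it takes over 61 s, if anything falls off the work surface, if the arm or the gripper's body presses on something with over 40 N, if the wrist force passes 120 N, or if a joint passes its speed limit or range.

### The arm

A 6-joint arm with a two-finger parallel gripper is mounted at the origin on a cart in front of the work surface, level with it; the furniture and walls round the work are solid. World frame = base frame: x ahead of the robot, y to its left, z up, the work surface at z = 0. Lengths are in mm, angles in rad, forces in N, time in s.
With the tool pointing down it reaches from about 300 to 775 mm from the base axis. Payload 14.6 kg.
Tool frame: the origin (TCP) lies between the finger pads; the fingertips stand manip.tip_reach ahead of it and the grasp point (between the pads) lies 5 mm behind it (manip.tip_reach is the distance from the TCP to the fingertips, in mm); z points along the fingers, y is the line along which they close (so a half turn about z gives the same grasp; the last joint's range is limited). The gripper opens to 94 mm and grips with 3 to 60 N. Pads are 16 mm wide; open, the fingers measure 119 mm over their backs; the gripper's body (75 mm by 177 mm) begins 78 mm behind the grasp point.
Start: joints at [-1.274, 0.3, 1.521, -0, 1.321, -0.067], TCP at [195.698, -513.996, 219.446] pointing down, gripper open.
Joint ranges: [-3.03, 3.03], [-0.79, 2.21], [0.23, 2.52], [-1.04, 4.18], [0, 3.07], [-2.55, 2.55]. Speed limits (rad/s): [2.22, 2.22, 2.57, 3.14, 3.14, 3.14].

### API

Orientations are given as [roll, pitch, yaw] about the fixed x, y, z axes, in that order (R = Rz(yaw) Ry(pitch) Rx(roll)).
In Python, from cell import manip gives the robot as it stands. The module is installed in compiled form; this text tells all that it offers.
- The arm moves only by the shell command python3 -m creep 'ROWS' [FORCE]. ROWS is JSON, a list of rows, each a list of 3 entries, a list of its own where there are three numbers: the opening, from -1 (shut) to 1 (fully open), then the shift along the tool's x, y, z in cm, then the turn about the tool's z in units of 5 degrees (1.0 is 5 degrees). In form: [[grip, [tx, ty, tz], roll], ...]. A call has 1 to 12 rows; each row is the pose to reach, as a shift and turn from the pose commanded when the call began, along the tool's axes at that moment; what a row does not reach only later rows make up. A row lasts 1/10 s, in which the tool goes at most 50 mm and 8.59 degrees, less where a joint would pass 70% of its speed; a pose out of reach is approached as far as the arm can. A call with a gripper value outside its range is refused whole. The fingers move at their own pace and stop on an object; FORCE is the grip in N (left out, the last holds). Time passes only in rows, so rows that repeat a pose let the fingers close. It gives the time, the measured TCP pose, the force, the opening and the grip force at its end, in the units of the state.
- manip.read_state(): the state, without advancing time (a new reading comes with each control period).
- manip.camera(name): name is "scene" or "top" or "wrist"; returns the picture (384x512x3 uint8, red, green, blue); there is no depth.
- manip.camera_params(name): a dict with "fovy" (degrees; the focal length in pixels is half the picture's height over the tangent of half this angle, whatever the lens; pixels are square), "cx", "cy" (the principal point, pixels), "origin" and "attitude" of the camera in the world. Camera axes: x right, y down, z forward; pixel columns grow to the right and rows downward; lengths in mm; the calibration is good to about 2 mm. A picture is of the moment at which its call begins: read the wrist's pose just before it. camera_params takes no time and is no camera call; for the wrist camera it gives the pose at the moment of the call.
- manip.sign_off(): hands the job in; it is judged then, once.
The state is a dict: "clock": time; "joints": joint angles; "qd": joint speeds; "effort": joint torques, N m; "eef_pos": TCP position; "eef_rot": TCP orientation; "wrist_force": force on the tool from outside, world axes, zero at the start; "moment": the same for the moment, N m; "finger_gap": finger opening in mm; "finger_force": force on a finger pad.
Only numpy, scipy, OpenCV 4.12 (cv2) and the standard library are available. Lean on these libraries where they do the work, as an engineer would, in place of code of your own. Each camera call takes 0.05 s, during which the arm holds its last target. There are 200 camera calls.

## Working session

There is one attempt and no reset: what is moved stays moved. The work goes in short steps, Python scripts to look and compute and a shell command to move; the robot and the scene stay as the last step left them, time stands still between calls to the robot, and variables do not carry over. Pictures are saved under pics/ and viewed, at most 10 in all, crops included, and the job is handed in when it is done.

```bash
mkdir -p pics; python3 - <<'E'
from cell import manip
import cv2,numpy as np
print(manip.tip_reach, manip.read_state())
for n in("top","scene"):
    print(n,manip.camera_params(n)); cv2.imwrite(f"pics/{n}0.png",cv2.resize(manip.camera(n)[:,:,::-1],(800,600),interpolation=cv2.INTER_CUBIC))
print(manip.camera_params("wrist"))
E
```

```text
14.0 {'clock': 0.0, 'joints': array([-1.27358317e+00,  3.00465181e-01,  1.52160364e+00, -8.94418088e-06,
        1.32071429e+00, -6.65661038e-02]), 'qd': array([-6.20837852e-04, -8.97162009e-04,  4.02655128e-04, -3.23523452e-04,
        1.91722458e-05, -2.18135835e-04]), 'effort': array([-2.12355910e-03, -5.31805193e+01, -3.52731550e+01,  7.07652443e-02,
        2.43665732e-02, -8.76095442e-05]), 'eef_pos': array([ 195.63109511, -513.75344951,  218.88003014]), 'eef_rot': array([-3.14040426e+00, -7.05413579e-05,  3.63781442e-01]), 'wrist_force': array([ 0.4149209, -0.6017834,  0.2577095]), 'moment': array([ 0.02142543, -0.00234925,  0.01889324]), 'finger_force': 0.0, 'finger_gap': 94.15053862468925}
top {'fovy': 45.537770964847184, 'cx': 243.17188457514385, 'cy': 188.9988989054225, 'origin': array([ 311.06210643, -193.04520796, 1433.45534162]), 'attitude': array([-2.96235173,  0.00667955, -1.55805694])}
scene {'fovy': 50.814389104958586, 'cx': 255.89437463471242, 'cy': 192.4965770394412, 'origin': array([-543.24029312, -803.32876877,  625.61591535]), 'attitude': array([-1.9629474 ,  0.01827034, -1.05183648])}
{'fovy': 67.00903884871258, 'cx': 253.19091469048294, 'cy': 197.08685346383348, 'origin': array([ 265.24368593, -487.75456123,  383.95521703]), 'attitude': array([ 2.87596344e+00,  1.75124282e-03, -1.20642594e+00])}
```

View pics/top0.png

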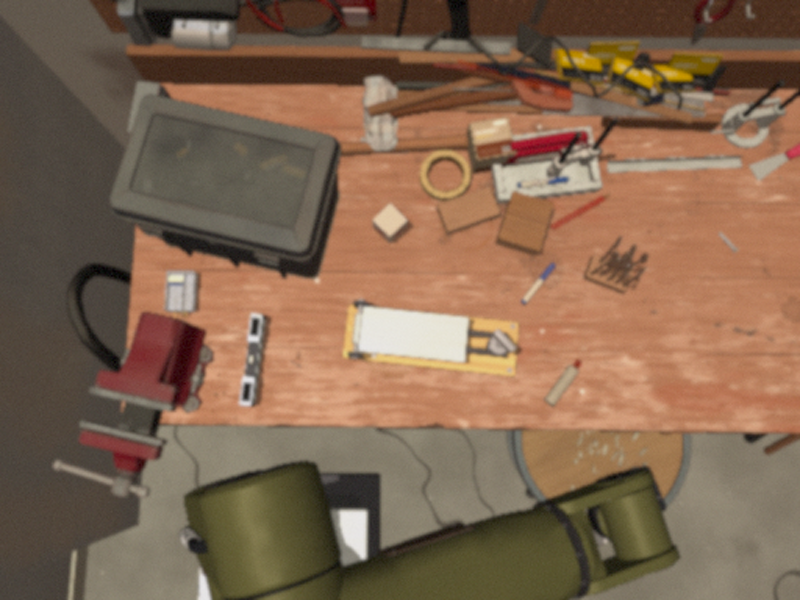

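View pics/scene0.png

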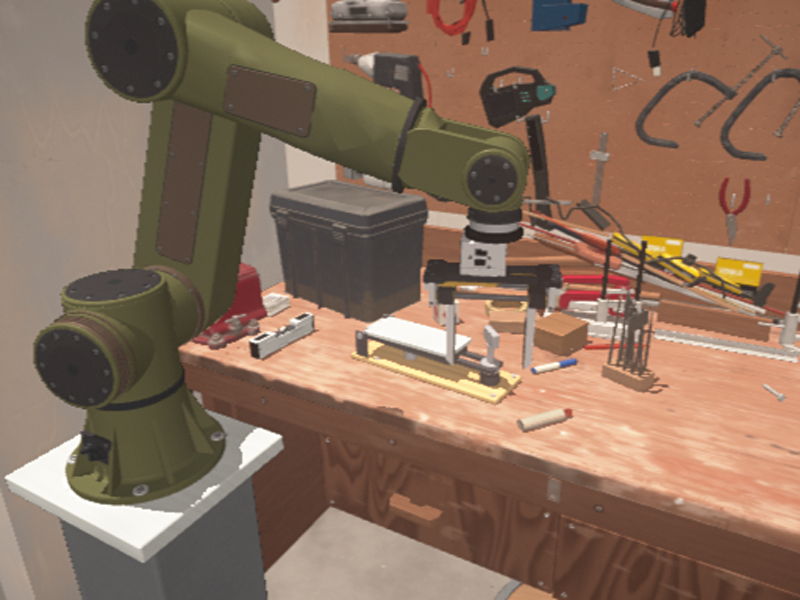

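The top view, at 800x600, shows the level's end blocks at (257,328) and (248,391). The shelf plate's corners are about (358,307), (468,316), (466,362) and (357,354), with the T-bar at about (502,343). The hinge is at the left (+y) and the foot at the right (-y).

```bash
cat > h.py <<'E'
from cell import manip
import cv2,numpy as np
from scipy.spatial.transform import Rotation as R
def ray(p,u,v,z,s=1.0):
    f=192/np.tan(np.radians(p["fovy"]/2)); d=R.from_euler("xyz",p["attitude"]).apply([(u/s-p["cx"])/f,(v/s-p["cy"])/f,1])
    o=p["origin"]; return o+d*(z-o[2])/d[2]
def proj(p,X):
    f=192/np.tan(np.radians(p["fovy"]/2)); c=R.from_euler("xyz",p["attitude"]).inv().apply(np.array(X,float)-p["origin"])
    return np.array([p["cx"]+f*c[...,0]/c[...,2],p["cy"]+f*c[...,1]/c[...,2]]).T
def togo(x,y,z=None,yaw=None):
    "shift in tool axes (cm) and turn (5deg units), tool pointing down"
    s=manip.read_state(); M=R.from_euler("xyz",s["eef_rot"]); e=s["eef_pos"]
    d=np.array([x,y,e[2] if z is None else z])-e
    out=M.inv().apply(d)/10; r=None
    if yaw is not None:
        r=-(yaw-s["eef_rot"][2]); r=(r+np.pi/2)%np.pi-np.pi/2; r=np.degrees(r)/5
    print("shift",out.round(2),"turn",r,"at",e.round(1),"yaw",s["eef_rot"][2].round(3))
E
python3 - <<'E'
from h import *
p=manip.camera_params("top"); k=1.5625
for n,u,v,z in[("lv+",257,328,40),("lv-",248,391,40),("c1",358,307,73),("c2",468,316,70),("c3",466,362,70),("c4",357,354,73),("tbar",502,343,122)]: print(n,ray(p,u,v,z,k).round(1))
q=manip.camera_params("scene")
print(proj(q,[ray(p,257,328,40,k),ray(p,248,391,40,k),ray(p,502,343,122,k),ray(p,358,307,73,k),ray(p,466,362,70,k)])*k)
E
```

```text
lv+ [495.3  60.5  40. ]
lv- [372.1  72.6  40. ]
c1 [ 534.  -138.8   73. ]
c2 [ 519.4 -351.    70. ]
c3 [ 430.8 -346.3   70. ]
c4 [ 443.2 -138.5   73. ]
tbar [ 462. -407.  122.]
[[302.4431259  316.69264389]
 [262.61638781 336.22390351]
 [487.41736393 329.68531682]
 [384.8876245  313.51073351]
 [450.45670869 354.36207922]]
```

```bash
python3 - <<'E'
from h import *
togo(434,66.5,190,-0.098)
p=manip.camera_params("top")
for u,v,z in[(205,325,110),(210,360,60),(190,395,80),(180,290,30),(395,222,52)]: print(ray(p,u,v,z,1.5625).round())
E
```

```text
shift [ 42.92 -45.75   2.94] turn 5.291785174575299 at [ 195.6 -513.8  218.9] yaw 0.364
[491. 145. 110.]
[430. 145.  60.]
[362. 174.  80.]
[571. 220.  30.]
[ 711. -209.   52.]
```

```bash
python3 -m creep '[[1,[3,-3.2,0.2],0.4],[1,[6.5,-7,0.5],0.9],[1,[10,-10.7,0.8],1.4],[1,[13.5,-14.4,1],1.8],[1,[17,-18.1,1.2],2.2],[1,[20.5,-21.8,1.4],2.6],[1,[24,-25.5,1.6],3],[1,[27.5,-29.3,1.8],3.5],[1,[31,-33,2],4],[1,[34.5,-36.7,2.2],4.5],[1,[38,-40.5,2.5],5],[1,[41,-43.8,2.7],5.3]]'
python3 -m creep '[[1,[2,0.8,0.2],0],[1,[2.7,1,0.2],0],[1,[2.7,1,0.2],0]]'
python3 - <<'E'
from h import *
togo(434,66.5,190,-0.098)
p=manip.camera_params("wrist");print(p);cv2.imwrite("pics/w1.png",cv2.resize(manip.camera("wrist")[:,:,::-1],(800,600),interpolation=cv2.INTER_CUBIC))
E
```

```text
clock: 1.3
eef_pos: [420.8, 37.2, 192.7]
eef_rot: [-3.142, -0.0, -0.1]
wrist_force: [1.0, -1.0, -0.2]
finger_gap: 93.7
finger_force: 0.0
clock: 1.6
eef_pos: [446.5, 21.7, 190.4]
eef_rot: [3.141, 0.001, -0.1]
wrist_force: [-0.2, -0.9, -0.2]
finger_gap: 94.0
finger_force: 0.0
shift [-1.69 -4.33  0.04] turn -0.020567261672682764 at [446.5  21.7 190.4] yaw -0.1
{'fovy': 67.00903884871258, 'cx': 253.19091469048294, 'cy': 197.08685346383348, 'origin': array([520.82429698,  13.22551787, 355.32077454]), 'attitude': array([ 2.87463649e+00,  2.44949313e-04, -1.67002921e+00])}
```

View pics/w1.png

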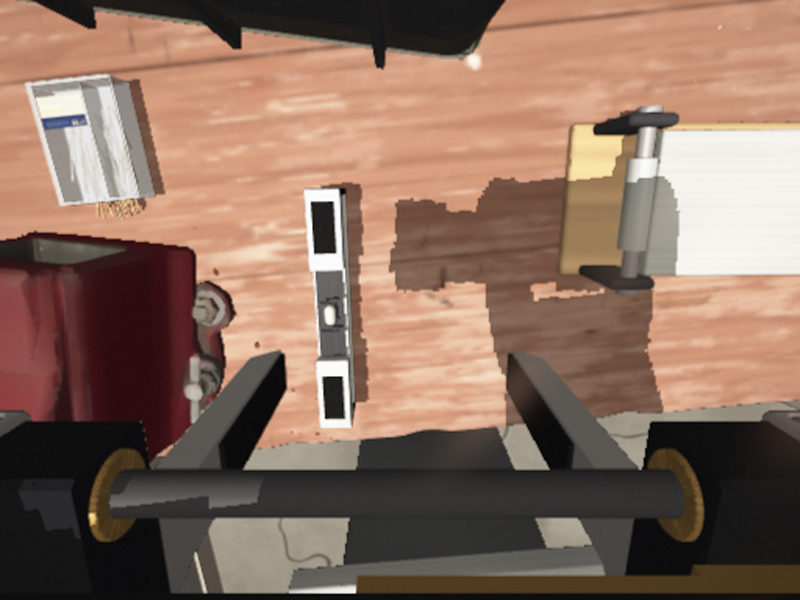

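The wrist view shows the level upright, with its pads at (323,228) and (334,398). The bubble is at (330,314), and the vise's bolts are to the left at about (215,300).

```bash
python3 - <<'E'
from h import *
p=manip.camera_params("wrist");k=1.5625
a=ray(p,323,228,40,k);b=ray(p,334,398,40,k);c=(a+b)/2;yaw=np.arctan2(*(a-b)[1::-1])
print(a,b,c,np.linalg.norm(a-b),yaw); print(ray(p,195,330,100,k),ray(p,230,305,40,k),ray(p,205,380,40,k))
for z in(60,19):togo(c[0],c[1],z,yaw)
# same target, shifted 10 mm to -x
for q in[(645,113,75),(640,285,75),(800,130,73),(800,275,73)]: print(ray(p,*q,k).round(1))
E
```

```text
[496.3278757   65.73572009  40.        ] [368.3682438   75.58705318  40.        ] [432.34805975  70.66138663  40.        ] 128.33828796980845 -0.0768362530324072
[449.26171982 139.62617017 100.        ] [448.65761462 140.19041426  40.        ] [392.83285643 170.42478544  40.        ]
shift [-1.84 -4.75 13.05] turn -0.2722015996841318 at [446.   21.5 190.5] yaw -0.101
shift [-1.84 -4.75 17.15] turn -0.2722015996841318 at [446.   21.5 190.5] yaw -0.101
[ 545.2 -133.3   75. ]
[ 443.6 -134.6   75. ]
[ 527.1 -224.7   73. ]
[ 439.5 -236.2   73. ]
```

```bash
python3 - <<'E'
from h import *
p=manip.camera_params("wrist");t=manip.camera_params("top");q=manip.camera_params("scene");k=1.5625
for z in range(40,180,20):
    a=ray(p,195,250,z,k); b=ray(p,195,430,z,k); c=ray(p,200,305,z,k); d=ray(p,60,240,z,k)
    print(z,a.round(),(proj(t,[a,b,c,d])*k).round().tolist(),"scene",(proj(q,[a,c])*k).round().tolist())
cv2.imwrite("pics/crop.png",np.hstack([cv2.resize(manip.camera("top")[170:330,40:180,::-1],(390,446)),cv2.resize(manip.camera("scene")[150:250,110:220,::-1],(400,446))[:446]]))
E
```

```text
40 [490. 157.  40.] [[208.0, 330.0], [188.0, 401.0], [204.0, 350.0], [162.0, 321.0]] scene [[269.0, 310.0], [256.0, 315.0]]
60 [492. 148.  60.] [[210.0, 328.0], [192.0, 395.0], [207.0, 347.0], [167.0, 319.0]] scene [[271.0, 302.0], [259.0, 308.0]]
80 [494. 138.  80.] [[213.0, 325.0], [195.0, 389.0], [209.0, 343.0], [171.0, 318.0]] scene [[274.0, 295.0], [263.0, 300.0]]
100 [496. 129. 100.] [[215.0, 323.0], [199.0, 382.0], [212.0, 340.0], [176.0, 316.0]] scene [[277.0, 287.0], [266.0, 292.0]]
120 [498. 120. 120.] [[217.0, 321.0], [202.0, 376.0], [215.0, 336.0], [181.0, 314.0]] scene [[280.0, 280.0], [270.0, 283.0]]
140 [500. 111. 140.] [[220.0, 318.0], [206.0, 369.0], [217.0, 333.0], [186.0, 312.0]] scene [[283.0, 272.0], [274.0, 275.0]]
160 [502. 102. 160.] [[222.0, 315.0], [209.0, 363.0], [220.0, 329.0], [191.0, 309.0]] scene [[286.0, 264.0], [277.0, 267.0]]
```

View pics/crop.png

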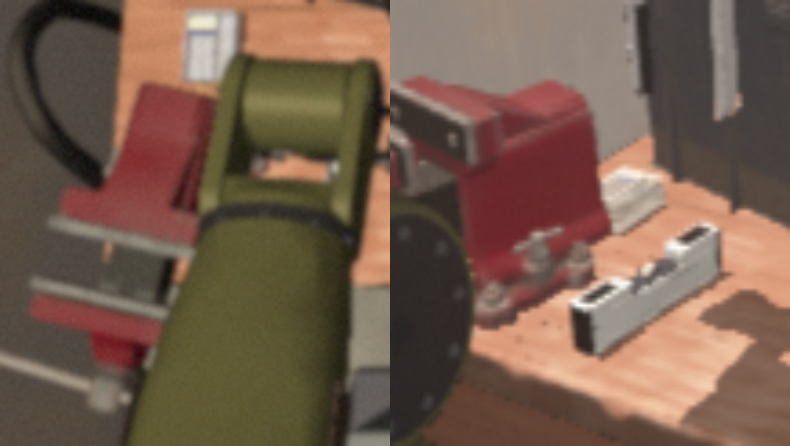

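```bash
python3 - <<'E'
from h import *
p=manip.camera_params("wrist");t=manip.camera_params("top");q=manip.camera_params("scene");k=1.5625
for z in range(80,180,20):
  for uv in((256,267),(235,300)):
    a=ray(q,*uv,z,k); print(z,uv,a.round(),"top",(proj(t,a)*k).round(),"wrist",(proj(p,a)*k).round())
E
```

```text
80 (256, 267) [626. 312.  80.] top [128. 257.] wrist [-171.   40.]
80 (235, 300) [428. 199.  80.] top [179. 359.] wrist [125. 359.]
100 (256, 267) [583. 271. 100.] top [143. 277.] wrist [-107.  111.]
100 (235, 300) [393. 162. 100.] top [194. 378.] wrist [179. 419.]
120 (256, 267) [541. 230. 120.] top [160. 297.] wrist [-38. 187.]
120 (235, 300) [357. 126. 120.] top [210. 397.] wrist [237. 483.]
140 (256, 267) [498. 189. 140.] top [177. 319.] wrist [ 37. 270.]
140 (235, 300) [322.  89. 140.] top [227. 417.] wrist [300. 552.]
160 (256, 267) [455. 148. 160.] top [195. 341.] wrist [119. 360.]
160 (235, 300) [286.  52. 160.] top [245. 438.] wrist [368. 627.]
```

```bash
python3 -m creep '[[0.2,[-1,-2.5,0],-0.2],[0.2,[-1.84,-4.75,2],-0.3],[0.2,[-1.84,-4.75,5.5],-0.3],[0.2,[-1.84,-4.75,9],-0.3],[0.2,[-1.84,-4.75,11],-0.3],[0.2,[-1.84,-4.75,13],-0.3],[0.2,[-1.84,-4.75,13],-0.3]]' 25
python3 -m creep '[[0.2,[0,0,2],0],[0.2,[0,0,3.3],0],[0.2,[0,0,4],0],[0.2,[0,0,4],0]]'
python3 - <<'E'
from h import *
togo(432.3,70.7,20,-0.077)
p=manip.camera_params("wrist");cv2.imwrite("pics/w2.png",manip.camera("wrist")[:,:,::-1])
E
```

```text
clock: 2.45
eef_pos: [431.3, 70.7, 59.2]
eef_rot: [3.141, 0.004, -0.074]
wrist_force: [-0.3, -0.0, -0.1]
finger_gap: 56.2
finger_force: 0.0
clock: 2.85
eef_pos: [432.8, 71.2, 21.1]
eef_rot: [3.142, 0.0, -0.073]
wrist_force: [-0.2, 0.2, 0.2]
finger_gap: 56.5
finger_force: 0.0
shift [-0.04  0.05  0.11] turn 0.04414895667305788 at [432.8  71.2  21.1] yaw -0.073
```

View pics/w2.png

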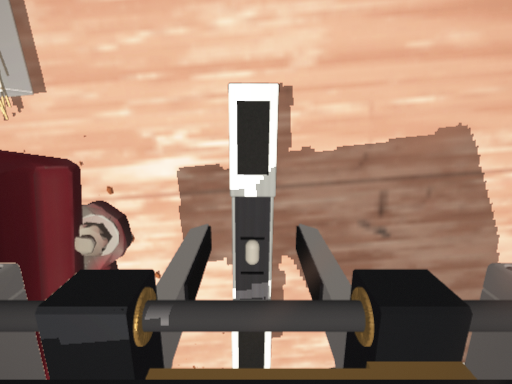

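```bash
python3 -m creep '[[-0.9,[0,0,0],0],[-0.9,[0,0,0],0],[-0.9,[0,0,0],0],[-0.9,[0,0,0],0],[-0.9,[0,0,0],0],[-0.9,[0,0,-1],0],[-0.9,[0,0,-4],0],[-0.9,[0,0,-8],0],[-0.9,[0,0,-12],0],[-0.9,[0,0,-13.5],0],[-0.9,[0,0,-13.5],0]]' 25
python3 -m creep '[[-0.9,[0.3,1.5,0],-0.5],[-0.9,[1,4,0],-2],[-0.9,[1.7,7,0],-3.6],[-0.9,[2.5,10.5,0],-5.2],[-0.9,[3.3,14,0],-6.9],[-0.9,[4.1,17.5,0],-8.5],[-0.9,[4.9,21,0],-10.2],[-0.9,[5.7,24.5,0],-11.9],[-0.9,[6.5,27.5,0],-13.6],[-0.9,[7,29.5,0],-15.2],[-0.9,[7.2,30.5,0],-16.7],[-0.9,[7.28,30.94,0],-18.1]]'
python3 -m creep '[[-0.9,[0,0,0],0],[-0.9,[0,0,0],0]]'
python3 - <<'E'
from h import *
togo(482.5,-243,120,1.507)
p=manip.camera_params("wrist");print(p);cv2.imwrite("pics/w3.png",cv2.resize(manip.camera("wrist")[:,:,::-1],(800,600),interpolation=cv2.INTER_CUBIC))
E
```

```text
clock: 4.0
eef_pos: [433.6, 71.6, 158.2]
eef_rot: [-3.141, -0.004, -0.072]
wrist_force: [-0.7, 0.5, -3.1]
finger_gap: 23.9
finger_force: 25.0
clock: 5.2
eef_pos: [482.3, -243.1, 154.0]
eef_rot: [-3.139, -0.001, 1.511]
wrist_force: [0.0, 1.0, -2.4]
finger_gap: 23.9
finger_force: 25.0
clock: 5.4
eef_pos: [482.6, -242.0, 154.8]
eef_rot: [-3.14, -0.001, 1.503]
wrist_force: [-0.3, 0.3, -3.1]
finger_gap: 23.6
finger_force: 25.0
shift [-0.11  0.    3.48] turn -0.042790342793195546 at [ 482.6 -242.   154.8] yaw 1.503
{'fovy': 67.00903884871258, 'cx': 253.19091469048294, 'cy': 197.08685346383348, 'origin': array([ 486.37284671, -167.05477322,  319.81868037]), 'attitude': array([ 2.87774329e+00,  2.40092934e-03, -6.69446043e-02])}
```

View pics/w3.png

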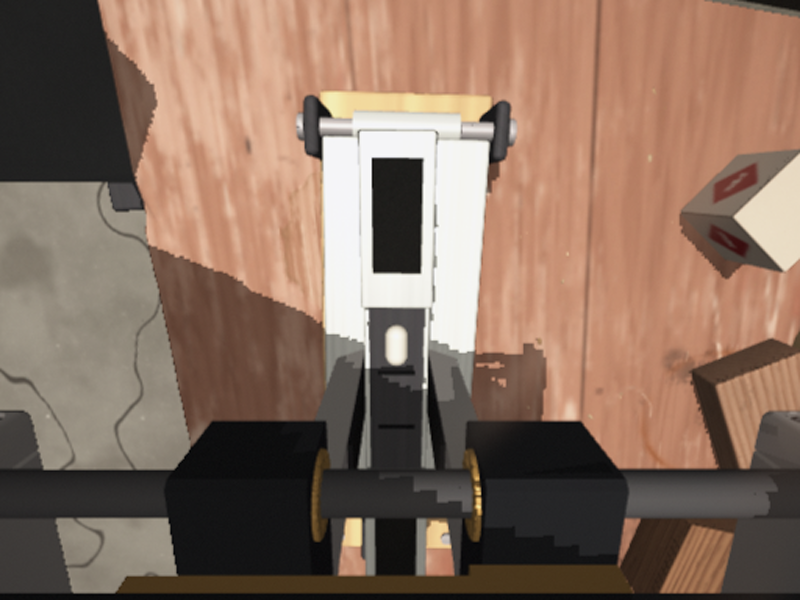

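The plate's left edge runs from (323,145) to (325,330) and its right edge from (489,145) to (474,385). The hinge rod is at row 127, and the level hangs centred over the plate.

```bash
python3 - <<'E'
from h import *
p=manip.camera_params("wrist");k=1.5625
for q in[(323,145,72),(325,330,73),(489,145,72),(474,385,74),(300,127,72),(513,129,72)]: print(q,ray(p,*q,k).round(1))
a,b=ray(p,300,127,72,k),ray(p,513,129,72,k);d=(b-a)/np.linalg.norm(b-a);print("hinge c",(a+b)/2,"yaw",np.arctan2(d[1],d[0]),"mid",(a+b)/2-110*np.array([-d[1],d[0],0]),"foot",(a+b)/2-275*np.array([-d[1],d[0],0]))
E
```

```text
(323, 145, 72) [ 449.8 -144.3   72. ]
(325, 330, 73) [ 440.3 -244.    73. ]
(489, 145, 72) [ 535.4 -150.    72. ]
(474, 385, 74) [ 524.5 -283.3   74. ]
(300, 127, 72) [ 439.  -134.8   72. ]
(513, 129, 72) [ 547.8 -143.1   72. ]
hinge c [ 493.36495763 -138.95069182   72.        ] yaw -0.07546034775931568 mid [ 485.07219481 -248.63765588   72.        ] foot [ 472.63305057 -413.16810197   72.        ]
```

```bash
python3 -m creep '[[-0.9,[-0.6,0.15,1.5],0.15],[-0.9,[-0.6,0.15,3.5],0.15],[-0.9,[-0.6,0.15,4.8],0.15],[-0.9,[-0.6,0.15,5.2],0.15],[-0.9,[-0.6,0.15,5.2],0.15]]'
python3 -m creep '[[-0.9,[0,0,0.3],0],[-0.9,[0,0,0.5],0],[-0.9,[0,0,0.6],0],[-0.9,[0,0,0.6],0]]'
python3 - <<'E'
from h import *
togo(484,-248,94,1.489)
E
```

```text
clock: 5.95
eef_pos: [483.9, -248.4, 103.1]
eef_rot: [-3.141, -0.001, 1.493]
wrist_force: [0.0, 0.3, -2.7]
finger_gap: 23.5
finger_force: 25.0
clock: 6.35
eef_pos: [484.1, -248.5, 97.8]
eef_rot: [3.141, 0.0, 1.494]
wrist_force: [0.0, 0.0, -2.6]
finger_gap: 23.7
finger_force: 25.0
shift [ 0.05 -0.02  0.38] turn 0.055293437263560806 at [ 484.1 -248.5   97.8] yaw 1.494
```

```bash
python3 -m creep '[[-0.9,[0,0,0.2],0],[-0.9,[0,0,0.3],0],[-0.9,[0,0,0.3],0]]'
python3 -m creep '[[-0.9,[0,0,0.1],0],[-0.9,[0,0,0.2],0],[-0.9,[0,0,0.2],0]]'
```

```text
clock: 6.65
eef_pos: [484.1, -248.4, 94.6]
eef_rot: [-3.141, -0.0, 1.494]
wrist_force: [0.0, 0.3, -2.2]
finger_gap: 23.9
finger_force: 25.0
clock: 6.95
eef_pos: [484.1, -248.4, 92.6]
eef_rot: [-3.141, -0.0, 1.494]
wrist_force: [-0.7, 0.7, -2.7]
finger_gap: 23.9
finger_force: 25.0
```

```bash
python3 -m creep '[[-0.9,[0,0,0.2],0],[-0.9,[0,0,0.2],0]]'
python3 -m creep '[[-0.9,[0,0,0.2],0],[-0.9,[0,0,0.2],0]]'
```

```text
clock: 7.15
eef_pos: [484.2, -248.6, 91.1]
eef_rot: [3.141, 0.0, 1.494]
wrist_force: [-2.7, 1.0, 5.1]
finger_gap: 23.7
finger_force: 25.0
clock: 7.35
eef_pos: [484.2, -248.9, 89.5]
eef_rot: [3.141, 0.001, 1.494]
wrist_force: [-3.9, -0.9, 7.3]
finger_gap: 23.8
finger_force: 25.0
```

```bash
python3 -m creep '[[-0.2,[0,0,0],0],[-0.2,[0,0,0],0],[-0.2,[0,0,0],0],[-0.2,[0,0,-1],0],[-0.2,[0,0,-3],0],[-0.2,[0,0,-6],0],[-1,[-2,0,-6.8],0],[-1,[-5,0,-6.8],0],[-1,[-6.4,0,-6.6],0],[-1,[-6.4,0,-5.5],0],[-1,[-6.4,0,-5],0],[-1,[-6.4,0,-5],0]]'
python3 - <<'E'
from h import *
p=manip.camera_params("wrist");print(p);cv2.imwrite("pics/w4.png",cv2.resize(manip.camera("wrist")[:,:,::-1],(800,600),interpolation=cv2.INTER_CUBIC))
print(manip.read_state()["eef_pos"],manip.read_state()["eef_rot"])
E
```

```text
clock: 8.55
eef_pos: [478.9, -311.0, 137.3]
eef_rot: [-3.139, -0.002, 1.495]
wrist_force: [0.3, 0.0, 0.9]
finger_gap: 0.5
finger_force: 0.0
{'fovy': 67.00903884871258, 'cx': 253.19091469048294, 'cy': 197.08685346383348, 'origin': array([ 483.41058328, -236.21735449,  302.40808315]), 'attitude': array([ 2.87843879,  0.00302215, -0.0756589 ])}
[ 479.15677953 -311.19878677  138.05884755] [-3.14035353e+00 -9.28241770e-04  1.49469436e+00]
```

View pics/w4.png

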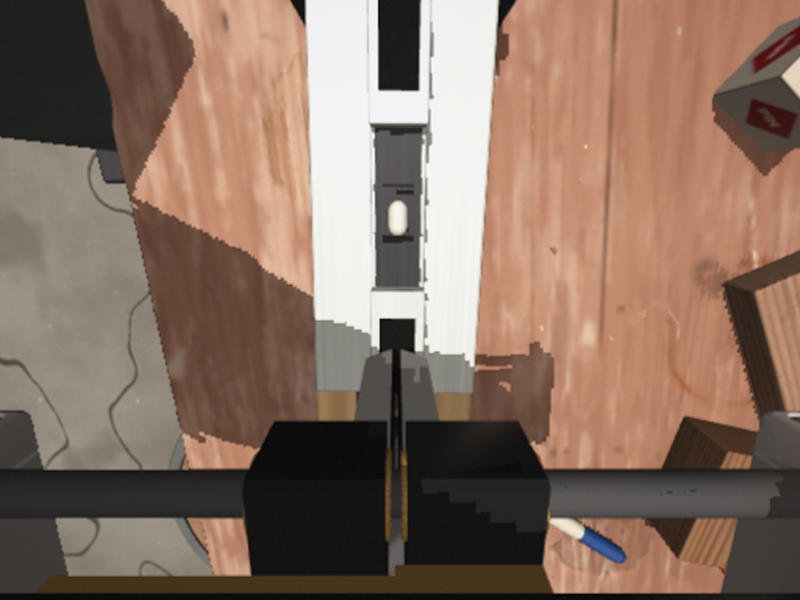

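The level lies lengthwise on the shelf. The lines are at rows ~187 and 238 with the bubble at ~218, and the closed fingers are above the foot-end pad. Next I press down.

```bash
cat >> h.py <<'E'
def bubble():
    im=manip.camera("wrist"); g=im[60:200,246:262].astype(int).min(2).T  # columns x rows
    prof=np.sort(g,0)[-5:].mean(0); return np.round(prof).astype(int)
E
python3 -m creep '[[-1,[0,0,0.8],0],[-1,[0,0,1.2],0],[-1,[0,0,1.5],0],[-1,[0,0,1.5],0]]'
python3 -m creep '[[-1,[0,0,0.3],0],[-1,[0,0,0.4],0],[-1,[0,0,0.4],0]]'
python3 -m creep '[[-1,[0,0,0.2],0],[-1,[0,0,0.3],0],[-1,[0,0,0.3],0]]'
```

```text
clock: 9.0
eef_pos: [479.2, -312.3, 123.7]
eef_rot: [-3.142, 0.0, 1.494]
wrist_force: [-0.5, 1.3, 3.6]
finger_gap: 0.2
finger_force: 1.8
clock: 9.3
eef_pos: [479.3, -312.8, 120.1]
eef_rot: [3.141, 0.001, 1.494]
wrist_force: [-2.1, -3.1, 5.3]
finger_gap: 0.7
finger_force: 2.5
clock: 9.6
eef_pos: [479.9, -313.1, 119.3]
eef_rot: [3.139, 0.002, 1.494]
wrist_force: [-5.3, 0.0, 24.2]
finger_gap: 0.5
finger_force: 11.9
```

```bash
python3 -m creep '[[-1,[0,0,0],0],[-1,[0,0,0],0],[-1,[0,0,0],0],[-1,[0,0,0],0],[-1,[0,0,0],0],[-1,[0,0,0],0],[-1,[0,0,0],0],[-1,[0,0,0],0],[-1,[0,0,0],0],[-1,[0,0,0],0],[-1,[0,0,0],0],[-1,[0,0,0],0]]'
python3 - <<'E'
from h import *
cv2.imwrite("pics/w5.png",cv2.resize(manip.camera("wrist")[40:240,180:330,::-1],None,fx=3,fy=3)); print(bubble().tolist())
E
```

```text
clock: 10.8
eef_pos: [479.9, -313.1, 119.3]
eef_rot: [3.139, 0.002, 1.494]
wrist_force: [-6.1, 0.8, 24.8]
finger_gap: 0.5
finger_force: 11.9
[243, 243, 243, 243, 243, 243, 243, 243, 243, 243, 243, 243, 243, 229, 143, 69, 61, 44, 39, 40, 63, 87, 87, 88, 87, 88, 87, 87, 87, 86, 87, 87, 86, 134, 196, 220, 229, 234, 238, 237, 236, 236, 236, 235, 235, 235, 235, 236, 235, 235, 235, 235, 235, 231, 220, 203, 151, 50, 52, 64, 54, 39, 48, 68, 82, 82, 81, 81, 81, 81, 81, 81, 81, 81, 80, 80, 80, 80, 80, 80, 79, 79, 80, 79, 79, 79, 79, 78, 78, 78, 78, 70, 49, 31, 39, 55, 69, 78, 78, 77, 77, 77, 77, 78, 77, 77, 77, 77, 77, 76, 76, 77, 77, 77, 76, 76, 77, 76, 76, 76, 76, 75, 75, 75, 75, 75, 89, 112, 121, 116, 168, 227, 232, 233, 233, 233, 233, 233, 232, 233]
```

View pics/w5.png

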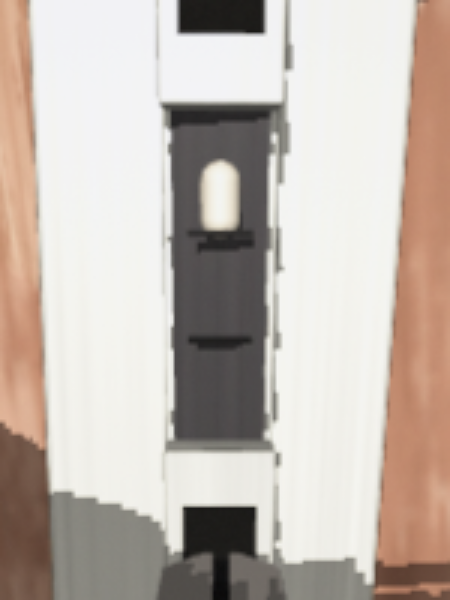

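Pressed, the bubble is at image row 104.7 and the lines at 117.7 and 153.3. That puts it about 18 mm toward the hinge, so the foot needs about 1.5 rad counter-clockwise. Next I look at the T-bar.

```bash
python3 -m creep '[[-1,[0,0,-1],0],[-1,[0,0,-4],0],[-1,[0,0,-8],0],[0,[-4,0,-9],0],[0.3,[-9,0,-9],0],[0.3,[-13,0,-9],0],[0.3,[-15,0,-9],0],[0.3,[-15.5,0,-9],0],[0.3,[-15.5,0,-9],0]]'
python3 - <<'E'
from h import *
p=manip.camera_params("wrist");print(p);cv2.imwrite("pics/w6.png",cv2.resize(manip.camera("wrist")[:,:,::-1],(800,600),interpolation=cv2.INTER_CUBIC))
print((proj(p,[470.5,-412.5,122])*1.5625).round(),manip.read_state()["eef_pos"],manip.read_state()["eef_rot"])
E
```

```text
clock: 11.8
eef_pos: [467.2, -466.5, 206.1]
eef_rot: [-3.141, -0.001, 1.493]
wrist_force: [-0.5, -0.2, 0.5]
finger_gap: 44.9
finger_force: 0.0
{'fovy': 67.00903884871258, 'cx': 253.19091469048294, 'cy': 197.08685346383348, 'origin': array([ 471.58984968, -391.69540178,  371.13989231]), 'attitude': array([ 2.87791966e+00,  1.42792208e-03, -7.67853815e-02])}
[397. 225.] [ 467.54399897 -465.86734272  206.41474443] [-3.14125864e+00 -8.16048288e-04  1.49433448e+00]
```

View pics/w6.png

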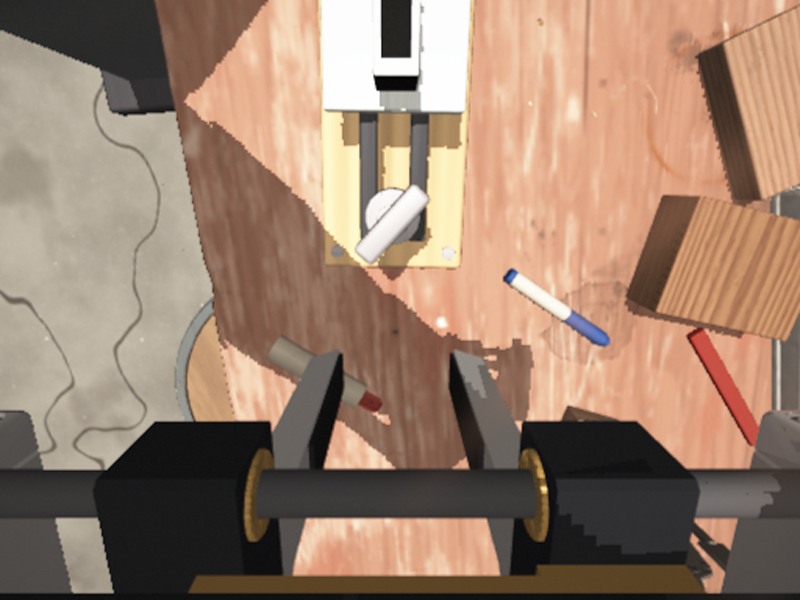

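The T-bar's top face has corners at (413,186), (429,199), (371,262) and (357,247). That puts its centre near (392,223), and it runs from lower left to upper right.

```bash
python3 - <<'E'
from h import *
p=manip.camera_params("wrist");k=1.5625
P=[ray(p,u,v,122,k) for u,v in[(413,186),(429,199),(371,262),(357,247)]]
c=np.mean(P,0);d=(P[0]+P[1]-P[2]-P[3])/2;yaw=np.arctan2(d[1],d[0]);print(c,d,np.linalg.norm(d),yaw)
togo(c[0],c[1],103,yaw);togo(c[0],c[1],160,yaw)
E
```

```text
[ 468.02116144 -411.0064697   122.        ] [33.44508    30.76519971  0.        ] 45.44305105841873 0.7436863703920542
shift [ 5.47 -0.37 10.35] turn 8.60179376477477 at [ 467.5 -465.9  206.4] yaw 1.494
shift [ 5.47 -0.37  4.65] turn 8.60179376477477 at [ 467.5 -465.9  206.4] yaw 1.494
```

```bash
python3 -m creep '[[0.2,[1,0,0.5],1.5],[0.2,[3,-0.2,1.5],3.2],[0.2,[5,-0.3,3],4.9],[0.2,[5.45,-0.35,4.6],6.6],[0.2,[5.45,-0.35,4.6],8],[0.2,[5.45,-0.35,4.6],8.6],[0.2,[5.45,-0.35,6.5],8.6],[0.2,[5.45,-0.35,9],8.6],[0.2,[5.45,-0.35,10.2],8.6],[0.2,[5.45,-0.35,10.2],8.6]]' 40
python3 -m creep '[[-1,[0,0,0],0],[-1,[0,0,0],0],[-1,[0,0,0],0],[-1,[0,0,0],0],[-1,[0,0,0],0],[-1,[0,0,0],0]]' 40
```

```text
clock: 12.85
eef_pos: [467.8, -410.8, 103.5]
eef_rot: [-3.139, 0.0, 0.744]
wrist_force: [0.4, 0.2, -0.0]
finger_gap: 56.0
finger_force: 0.0
clock: 13.45
eef_pos: [467.9, -412.2, 105.0]
eef_rot: [-3.141, 0.0, 0.743]
wrist_force: [-2.4, 2.2, 3.2]
finger_gap: 17.5
finger_force: 40.0
```

```bash
python3 -m creep '[[-1,[0,0,0],-1],[-1,[0,0,0],-2],[-1,[0,0,0],-3],[-1,[0,0,0],-3]]'
python3 -m creep '[[-1,[0,0,0],-1.5],[-1,[0,0,0],-3],[-1,[0,0,0],-4.5],[-1,[0,0,0],-6],[-1,[0,0,0],-7.5],[-1,[0,0,0],-9],[-1,[0,0,0],-10.5],[-1,[0,0,0],-12],[-1,[0,0,0],-13.3],[-1,[0,0,0],-14.2],[-1,[0,0,0],-14.2],[-1,[0,0,0],-14.2]]'
```

```text
clock: 13.85
eef_pos: [468.2, -412.4, 105.0]
eef_rot: [3.141, 0.0, 1.006]
wrist_force: [1.0, -0.8, 2.4]
finger_gap: 17.1
finger_force: 40.0
clock: 15.05
eef_pos: [469.5, -412.2, 105.1]
eef_rot: [3.14, 0.003, 2.242]
wrist_force: [10.9, -0.2, -1.9]
finger_gap: 17.0
finger_force: 40.0
```

```bash
python3 -m creep '[[0,[0,0,0],0],[0,[0,0,0],0],[0,[0,0,0],0],[0,[0,0,-2],0],[0,[0,0,-5],0],[-1,[0,0,-6],1.5],[-1,[0,0,-6],3.2],[-1,[0,0,-6],4.9],[-1,[0,0,-6],6.6],[-1,[0,0,-6],8],[-1,[0,0,-6],8.57],[-1,[0,0,-6],8.57]]'
python3 - <<'E'
from h import *
p=manip.camera_params("wrist")
cv2.imwrite("pics/w7.png",cv2.resize(manip.camera("wrist")[:,:,::-1],(800,600),interpolation=cv2.INTER_CUBIC))
togo(479.3,-312.5,138,1.494)
E
```

```text
clock: 16.25
eef_pos: [467.8, -412.2, 164.7]
eef_rot: [-3.141, -0.0, 1.495]
wrist_force: [0.3, -0.7, -0.1]
finger_gap: 0.7
finger_force: 0.0
shift [10.03  0.41  2.67] turn 0.03619026519275214 at [ 467.9 -412.3  164.7] yaw 1.497
```

```bash
python3 -m creep '[[-1,[3,0.1,0],0],[-1,[7,0.3,0],0],[-1,[9.5,0.4,0],0],[-1,[10.05,0.42,1],0],[-1,[10.05,0.42,2.4],0],[-1,[10.05,0.42,2.7],0],[-1,[10.05,0.42,2.7],0]]'
python3 -m creep '[[-1,[0,0,0.4],0],[-1,[0,0,0.8],0],[-1,[0,0,1.1],0],[-1,[0,0,1.2],0],[-1,[0,0,1.2],0]]'
```

```text
clock: 17.0
eef_pos: [479.0, -313.1, 136.5]
eef_rot: [-3.14, -0.001, 1.496]
wrist_force: [-1.0, -0.0, -0.5]
finger_gap: 0.8
finger_force: 0.0
clock: 17.5
eef_pos: [479.8, -312.7, 126.1]
eef_rot: [3.141, 0.001, 1.496]
wrist_force: [-0.4, -3.6, 5.2]
finger_gap: 0.4
finger_force: 2.3
```

```bash
python3 -m creep '[[-1,[0,0,0.2],0],[-1,[0,0,0.3],0],[-1,[0,0,0.3],0]]'
```

```text
clock: 17.8
eef_pos: [480.1, -312.8, 124.5]
eef_rot: [3.14, 0.002, 1.497]
wrist_force: [-2.9, -2.2, 16.6]
finger_gap: 0.4
finger_force: 8.1
```

```bash
python3 -m creep '[[-1,[0,0,0.1],0],[-1,[0,0,0.1],0],[-1,[0,0,0.1],0],[-1,[0,0,0.1],0],[-1,[0,0,0.1],0],[-1,[0,0,0.1],0],[-1,[0,0,0.1],0],[-1,[0,0,0.1],0],[-1,[0,0,0.1],0],[-1,[0,0,0.1],0],[-1,[0,0,0.1],0],[-1,[0,0,0.1],0]]'
python3 -m creep '[[-1,[0,0,0],0],[-1,[0,0,0],0],[-1,[0,0,0],0],[-1,[0,0,0],0],[-1,[0,0,0],0]]'
python3 - <<'E'
from h import *
cv2.imwrite("pics/w8.png",cv2.resize(manip.camera("wrist")[40:240,180:330,::-1],None,fx=3,fy=3)); print(bubble().tolist())
E
```

```text
clock: 19.0
eef_pos: [480.3, -312.9, 124.3]
eef_rot: [3.139, 0.002, 1.497]
wrist_force: [-6.0, -0.1, 23.1]
finger_gap: 0.2
finger_force: 11.4
clock: 19.5
eef_pos: [480.3, -312.9, 124.3]
eef_rot: [3.139, 0.002, 1.497]
wrist_force: [-5.1, -0.4, 23.2]
finger_gap: 0.7
finger_force: 11.4
[243, 243, 243, 243, 243, 243, 243, 243, 243, 243, 243, 237, 182, 99, 69, 60, 44, 40, 40, 40, 65, 92, 91, 91, 91, 91, 91, 90, 90, 91, 91, 90, 90, 90, 90, 90, 89, 90, 89, 88, 89, 89, 88, 88, 88, 88, 88, 88, 88, 88, 87, 87, 87, 87, 76, 54, 62, 80, 85, 83, 82, 123, 194, 217, 229, 235, 238, 238, 236, 236, 236, 236, 236, 236, 236, 235, 236, 235, 235, 235, 232, 222, 207, 185, 152, 106, 81, 81, 81, 71, 49, 39, 42, 39, 59, 80, 80, 81, 80, 79, 79, 80, 80, 79, 80, 79, 79, 79, 78, 78, 79, 78, 78, 78, 78, 79, 77, 77, 77, 77, 77, 77, 77, 77, 85, 103, 116, 111, 172, 231, 234, 234, 234, 234, 234, 234, 234, 235, 234, 235]
```

View pics/w8.png

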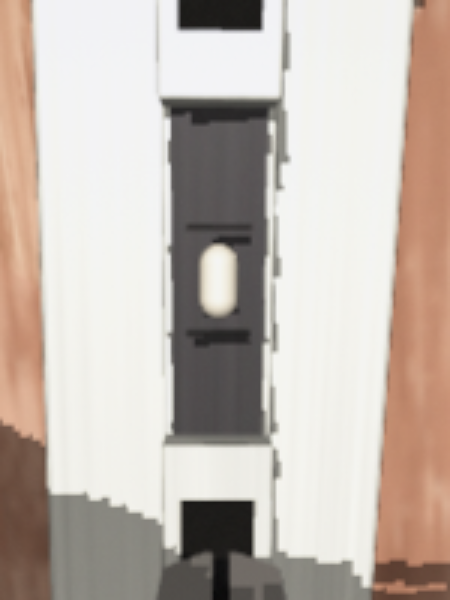

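Pressed, the lines are at crop rows 227 and 332 and the bubble spans 243–318, so it is centred to well under 1 mm. I'll check it is steady and then hand in.

```bash
python3 -m creep '[[-1,[0,0,0],0],[-1,[0,0,0],0],[-1,[0,0,0],0],[-1,[0,0,0],0],[-1,[0,0,0],0],[-1,[0,0,0],0],[-1,[0,0,0],0],[-1,[0,0,0],0]]'
python3 - <<'E'
from h import *
print(bubble()[52:98].tolist()); print(manip.sign_off())
E
```

```text
clock: 20.4
eef_pos: [480.3, -312.9, 124.3]
eef_rot: [3.139, 0.002, 1.497]
wrist_force: [-4.8, -0.3, 22.8]
finger_gap: 0.1
finger_force: 11.4
[87, 87, 76, 55, 62, 81, 85, 84, 82, 117, 191, 218, 229, 235, 238, 238, 236, 236, 236, 236, 236, 235, 236, 236, 235, 235, 235, 235, 232, 222, 206, 185, 151, 107, 82, 81, 82, 71, 49, 40, 42, 39, 59, 80, 80, 80]
the job is handed in; nothing more can be done
None
```

I handed the job in at about 20 s: the level stands lengthwise on the shelf, held down at its foot end with about 23 N, and its bubble is steady and centred to within about 0.5 mm after one turn of the foot of about 1.5 rad counter-clockwise; the arm was kept clear of the other items, though I took no final picture of them.

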